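Self-test a continuity tester, then hold it on the ringed contact

ROBOT

A 6-joint arm with a two-finger parallel gripper is mounted at the origin on a cart in front of the work surface, level with it; the furniture and walls round the work are solid. World frame = base frame: x ahead of the robot, y to its left, z up, the work surface at z = 0. Lengths are in m, angles in rad, forces in N, time in s.
With the tool pointing down it reaches from about 0.3 to 0.85 m from the base axis. Payload 4.2 kg.
Tool frame: the origin (TCP) lies midway between the tips of the shut fingers; the grasp point (between the pads) lies 19 mm behind it; z points along the fingers, y is the line along which they close (so a half turn about z gives the same grasp; the last joint's range is limited). The gripper opens to 91 mm and grips with 3 to 60 N. Pads are 32 mm wide; open, the fingers measure 118 mm over their backs; the gripper's body (76 mm by 178 mm) begins 60 mm behind the grasp point.
Start: joints at [-1.308, 0.32, 1.565, -0, 1.257, -0.02], TCP at [0.16, -0.552, 0.183] pointing down, gripper open.
Joint ranges: [-3.11, 3.11], [-0.84, 2.01], [0.21, 2.61], [-1.34, 4.49], [0.05, 2.63], [-2.56, 2.56]. Speed limits (rad/s): [2.57, 2.57, 3.14, 3.14, 3.14, 3.14].

INTERFACE

Orientations are given as a unit quaternion [w, x, y, z].
In Python, from station import r, optics gives the robot as it stands. The module is installed in compiled form; this text tells all that it offers.
- The arm moves only by the tool carry_out, never from a script. Its argument "motion" is a list that holds one entry, the list of rows, each a list of 7 numbers: the shift along the tool's x, y, z in m, then the turn, a rotation vector about the tool's x, y, z in rad, then the finger opening in m, from 0 to 0.0912. In form: [[[tx, ty, tz, rx, ry, rz, grip], ...]]. A call has exactly 8 rows; each row is the pose to reach, as a shift and turn from the pose commanded when the call began, along the tool's axes at that moment; what a row does not reach only later rows make up. A row lasts 1/12 s, in which the tool goes at most 41.7 mm and 7.16 degrees, less where a joint would pass 70% of its speed; a pose out of reach is approached as far as the arm can. A call with a gripper value outside its range is refused whole. The fingers move at their own pace and stop on an object; "squeeze" is the grip in N (left out, the last holds). Time passes only in rows, so rows that repeat a pose let the fingers close, or fill a call up. It gives the time, the measured TCP pose, the force, the opening and the grip force at its end, in the units of the state.
- r.read_state(): the state, without advancing time (a new reading comes with each control period).
- optics.snapshot(name): name is "scene" or "top" or "wrist"; returns the picture (400x640x3 uint8, blue, green, red); there is no depth.
- optics.calibration(name): a dict with "vertical_fov" (degrees; the focal length in pixels is half the picture's height over the tangent of half this angle, whatever the lens; pixels are square), "cx", "cy" (the principal point, pixels), "R" (3x3) and "t" (3): a world point X has camera coordinates R X + t. Camera axes: x right, y down, z forward; pixel columns grow to the right and rows downward; lengths in m; the calibration is good to about 2 mm. A picture is of the moment at which its call begins: read the wrist's pose just before it. calibration takes no time and is no camera call; for the wrist camera it gives the pose at the moment of the call.
- r.sign_off(): hands the job in; it is judged then, once.
The state is a dict: "time": time; "joints": joint angles; "qvel": joint speeds; "effort": joint torques, N m; "ee_pos": TCP position; "tcp_rot": TCP orientation; "force": force on the tool from outside, world axes, zero at the start; "torque": the same for the moment, N m; "finger_gap": opening from 0.0 (shut) to 1.0 (fully open); "gripper_force": force on a finger pad.
Only numpy, scipy, OpenCV 4.12 (cv2) and the standard library are available. Lean on these libraries where they do the work, as an engineer would, in place of code of your own. Each camera call takes 0.05 s, during which the arm holds its last target. There are 200 camera calls.

TASK

Take the screwdriver-shaped continuity tester out of its wooden stand and check it first: push its blade tip down the narrow hole of the self-test box until the sprung contact inside gives way by at least half its travel. Then set the tip on the middle of the sprung contact that has the raised ring round it, with the tester square to that sloped face, and press lightly so that the contact sinks part of the way without bottoming. Finish while still holding it there like that, touching the contact with the tester only, and leave the two unringed contacts and the other things on the bench alone.

Things in the scene. Friction and masses are not known exactly. Their poses are not given: they have to be found in the camera images.
- tester: Continuity tester like a screwdriver, 206 mm long, about 70 g: round fluted handle 99 mm long, 25 mm thick; straight steel blade 6 mm thick, 107 mm long. Its +y axis runs along it from blade tip to handle end (up at the start). Stands loosely upright, tip down, in the stand's hole. Origin lies 12.5 mm beside the axis: use the two points.
- tester_tip (a point): Centre of the end of the tester's blade, on its axis.
- tester_grip (a point): Point on the tester's axis in the handle, 170 mm from the tip and 36 mm below the handle's end: where to grip, from above, across 25 mm.
- dock: Fixed wooden stand, block 60 x 60 x 75 mm, with one vertical hole 7.5 mm wide and 66 mm deep in the middle of its top, in which the tester stands (lift it 70 mm or more to clear). Origin: centre of its underside, on the bench.
- selftest_mouth (a point): Centre of the mouth of the hole in the fixed self-test box (grey block 56 x 56 mm on a black foot 70 x 70 mm), in its top face 70 mm above the bench; z vertical. The hole is vertical, 10 mm wide with a 3 mm chamfer; in it is a sprung brass contact 8 mm wide, its top 30 mm below the mouth.
- selftest_contact (a joint): How far the sprung contact in the self-test box is pushed down, m: 0 at rest, 0.006 fully down; takes about 0.8 N to start and 3.2 N fully down. Half its travel is 0.003.
- head_ringed: Fixed contact head, 62 mm wide, 60 mm high, on an 8 mm aluminium rail; grey face sloping 30 degrees down to its own -x side, roughly towards the robot: normal (-0.5, 0, 0.866) in this frame. A steel contact 14 mm wide stands out 10 mm, in a raised ring (25 inside, 33 outside, 4 high). One of three heads 78 mm apart in a row along its y, any order; only this has a ring. Origin: underside's centre.
- contact_ringed_top (a point): Centre of the top of the ringed contact; moves with it. Its own z axis is the outward normal of the sloped face, 30 degrees from vertical.
- contact_ringed (a joint): How far the ringed contact is pressed in along the normal, m: 0 at rest, 0.008 bottomed; spring force about 1 N to start, 3 N at 0.004, 5 N at 0.008.
- contact_plain_1 (a joint): The same for an unringed contact; leave at 0.
- contact_plain_2 (a joint): The same for the other unringed contact; leave at 0.
- contact_plain_1_top (a point): Centre of the top of an unringed contact: same head, size and slope as the ringed one.
- contact_plain_2_top (a point): Centre of the top of the other unringed contact.
- bottle: Small standing glue bottle with a dropper cap, 34 mm thick, 102 mm high, bystander. Origin: centre of its underside.
- green_white_marker: Marker pen, 135 mm long, 17 mm thick, lying on the bench, bystander. Origin: its underside's centre.
- small_carton: Small lamp carton, 55 x 55 x 22 mm, bystander. Origin: centre of its underside.
- tape_roll: Roll of electrical tape lying flat, 62 mm across, 19 mm high, bystander. Origin: centre of its underside.
Not all that is in view belongs to the job. What is shaped like the part that bears selftest_mouth but purple or turquoise is not meant.

How it is judged:
On the way:
1. the tester's blade is down the self-test hole and presses the contact there by at least half its travel (value of joint selftest_contact above 0.003 m and horizontal distance between tester_tip and selftest_mouth below 0.006 m and z of tester_tip in the frame of selftest_mouth below -0.025 m and contact force between tester and the fingers above 0.5 N), for 0.2 s.
At the end, for the whole second after the job is handed in: Fingers still hold the tester, at rest, tip within 6 mm of the middle of the ringed contact, axis within 10 degrees of the face's normal; that contact is pressed in 1 to 7.5 mm with under 8 N by the tester alone; unringed contacts up (under 1 mm), bystanders within 20 mm of their starts (value of joint contact_ringed between 0.001 and 0.0075 m and distance between tester_tip and contact_ringed_top below 0.006 m and angle between the y axis of tester and the z axis of contact_ringed_top, either way round below 0.175 rad and contact force between tester and head_ringed between 0.5 and 8 N and contact force between tester and the fingers above 0.5 N and contact force between each of the arm, the fingers and head_ringed below 0.3 N and linear speed of tester below 0.02 m/s and value of joint each of contact_plain_1, contact_plain_2 below 0.001 m and distance of each of bottle, green_white_marker, small_carton, tape_roll from where it was at the start of the episode below 0.02 m); the arm keeps its last pose, push and grip.
It fails at once if the ringed head is pushed with more than 20 N (contact force between anything else and head_ringed above 20 N).
It fails at once if an unringed contact is pressed in by more than 2 mm (value of joint any of contact_plain_1, contact_plain_2 above 0.002 m).
It fails at once if a bystander (glue bottle, marker pen, small carton, roll of tape) is moved by more than 20 mm or tipped (distance of any of bottle, green_white_marker, small_carton, tape_roll from where it was at the start of the episode above 0.02 m or angle between bottle's own z axis and vertical above 0.3 rad).
It also fails if it takes over 54 s, if anything falls off the work surface, if the arm or the gripper's body presses on something with over 40 N, if the wrist force passes 120 N, or if a joint passes its speed limit or range.

## Working session

There is one attempt and no reset: what is moved stays moved. The work goes in short steps, Python scripts to look and compute and a tool call to move; the robot and the scene stay as the last step left them, time stands still between calls to the robot, and variables do not carry over. Pictures are saved under pics/ and viewed, at most 10 in all, crops included, and the job is handed in when it is done.

Besides the shell and the picture viewer there is one more tool, called after "Emit:" as name(argument=value, ...) on one line, values as JSON. carry_out: Moves the arm, as the interface text tells. Its arguments: {"type":"object","properties":{"motion":{"type":"array","items":{"type":"array","items":{"type":"array","items":{"type":"number"}}}},"squeeze":{"type":"number"}},"required":["motion"]}

```bash
mkdir -p pics; cat > h.py <<'E'
import numpy as np, cv2, json
from scipy.spatial.transform import Rotation as Ro
from scipy.optimize import least_squares
from station import r, optics
def cal(n):
    c=optics.calibration(n); f=200/np.tan(np.radians(c["vertical_fov"])/2)
    return f,c["cx"],c["cy"],np.array(c["R"]),np.array(c["t"])
def ray(c,u,v):
    f,cx,cy,R,t=c; d=R.T@np.array([(u-cx)/f,(v-cy)/f,1]); return -R.T@t,d/np.linalg.norm(d)
def onz(c,u,v,z):
    o,d=ray(c,u,v); return o+d*(z-o[2])/d[2]
def proj(c,X):
    f,cx,cy,R,t=c; p=R@np.array(X)+t; return np.array([cx+f*p[0]/p[2],cy+f*p[1]/p[2]])
def tri(obs):
    A=0;b=0
    for c,u,v in obs:
        o,d=ray(c,u,v);P=np.eye(3)-np.outer(d,d);A=A+P;b=b+P@o
    X=np.linalg.solve(A,b); return X,[np.round(proj(c,X)-[u,v],1) for c,u,v in obs]
def pose():
    s=r.read_state(); q=s["tcp_rot"]; return np.array(s["ee_pos"]),Ro.from_quat([q[1],q[2],q[3],q[0]])
E
python3 - <<'E'
from h import *
for n in("scene","top","wrist"):
    cv2.imwrite(f"pics/{n}0.png",optics.snapshot(n)); c=cal(n); print(n,c[:3],-c[3].T@c[4],c[3].round(3).tolist())
a=cv2.imread("pics/scene0.png");b=cv2.imread("pics/top0.png")
s=r.read_state();print(s)
E
```

```text
scene (np.float64(407.13263686436153), 318.1710253651038, 197.33340664450546) [-0.11385862  0.67305473  0.99821673] [[-0.742, -0.67, 0.004], [-0.454, 0.499, -0.738], [0.493, -0.55, -0.674]]
top (np.float64(505.72321405972826), 319.12743328759996, 202.7963554030059) [ 0.21960012 -0.05777581  1.47164374] [[0.116, -0.993, 0.005], [-0.97, -0.115, -0.216], [0.215, 0.02, -0.976]]
wrist (np.float64(321.0817262731742), 323.2479343830405, 196.7452152977973) [ 0.23066999 -0.53170387  0.3850701 ] [[0.279, -0.96, -0.002], [-0.928, -0.27, 0.256], [-0.247, -0.07, -0.967]]
{'time': 0.15, 'joints': array([-1.30798390e+00,  3.20134694e-01,  1.56537403e+00,  5.99097667e-05,
        1.25737920e+00, -2.00040934e-02]), 'qvel': array([-0.00155875, -0.00170252, -0.00407825,  0.00085453, -0.00194898,
        0.00013336]), 'effort': array([ 4.60655756e-04, -4.12772119e+01, -2.32155257e+01,  7.28479656e-02,
        4.33834840e-02, -8.41956853e-05]), 'ee_pos': array([ 0.16037364, -0.55176065,  0.182029  ]), 'tcp_rot': array([-6.46321565e-04,  9.90019598e-01,  1.40928265e-01, -5.01530070e-05]), 'force': array([-0.48974005, -0.75077685,  0.76670431]), 'torque': array([ 0.00345854, -0.0223076 , -0.0268948 ]), 'gripper_force': 0.0, 'finger_gap': 0.9998736635851663}
```

View pics/scene0.png

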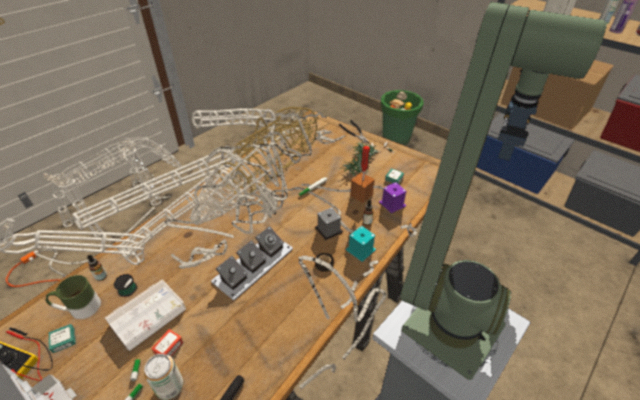

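View pics/top0.png

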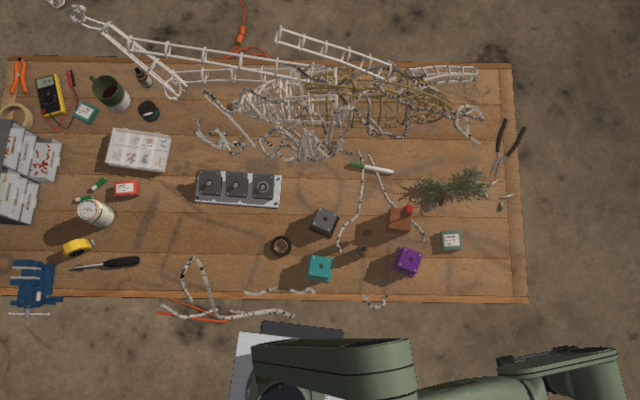

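The scene shows the red-handled tester in the brown stand at scene (364,165) and top (402,215). The grey self-test box is at top (324,222), with turquoise (320,267) and purple (407,262) decoys. The head row is at top (208/237/263,184). A different black screwdriver lies at top (120,263). Next is one close crop of these candidates.

```bash
python3 - <<'E'
from h import *
s=cv2.imread("pics/scene0.png");t=cv2.imread("pics/top0.png")
z=lambda a,x,y:cv2.resize(a[y:y+60,x:x+80],(400,300),interpolation=cv2.INTER_CUBIC)
cv2.imwrite("pics/c1.png",np.vstack([np.hstack([z(t,200,160),z(s,210,228)]),np.hstack([z(t,350,190),z(s,320,140)])]))
cv2.imwrite("pics/c2.png",np.vstack([np.hstack([z(t,285,195),z(s,300,190)]),np.hstack([z(t,340,200),cv2.resize(cv2.imread("pics/wrist0.png"),(400,300))])]))
E
```

```text
(no output)
```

View pics/c1.png

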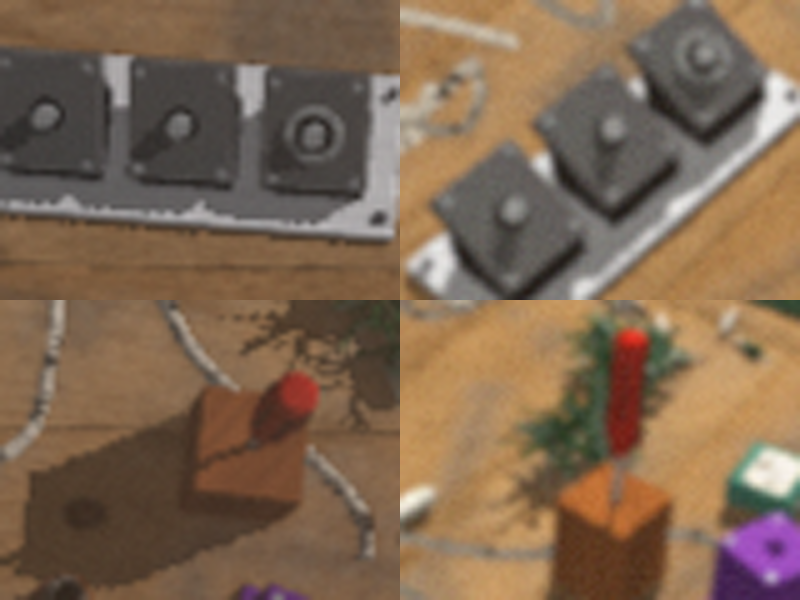

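View pics/c2.png

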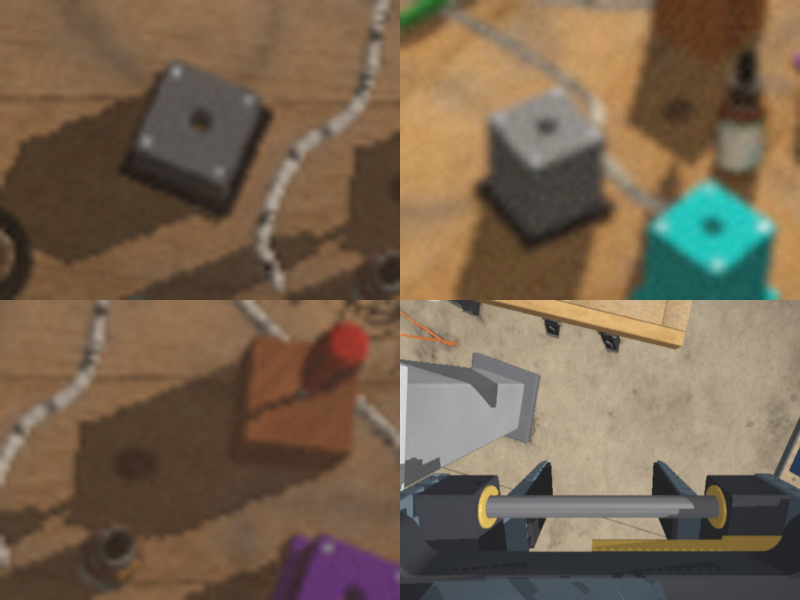

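The ringed contact is the rightmost head at top (263,187) and scene (271,238). The tester's handle end is at top (410,208) and scene (366,148), and the grey box hole is at top (325,219) and scene (329,215). Triangulating.

```bash
python3 - <<'E'
from h import *
T=cal("top");S=cal("scene")
o=.4
P=dict(ring=(262.6,186.6,271,238),mid=(236,185,252.4,253.4),left=(209,183,232.4,269.6),hand=(409.8,208,366.4,148),dock=(400.5,219,363.4,180.8),mouth=(325.2,219.2,329.4,215.4))
for k,(a,b,c,d) in P.items():
    X,e=tri([(T,a-o,b-o),(S,c-o,d-o)]);print(k,X.round(4),*e)
for k,u,v,z in [("bottle",362,247,.1),("marker",370,168,.015),("carton",451,240,.022),("tape",281,245,.019),("turq",321,265,.07),("purp",407,260,.07)]: print(k,onz(T,u,v,z).round(3))
print([onz(T,u,v,.07).round(4)[:2] for u,v in [(285+175/5,195+72/5),(285+250/5,195+101/5),(285+146/5,195+142/5),(285+220/5,195+172/5)]])
E
```

```text
ring [0.5611 0.1403 0.0541] [0. 0.] [-0. -0.]
mid [0.558  0.2183 0.0515] [-0.1 -0.2] [0.2 0.1]
left [0.5548 0.2969 0.0515] [-0.1 -0.2] [0.3 0.1]
hand [ 0.5127 -0.2631  0.2053] [0.  0.1] [-0.1 -0. ]
dock [ 0.5106 -0.2622  0.0642] [0.  0.1] [-0.1 -0. ]
mouth [ 0.486  -0.05    0.0628] [-0.1 -0.2] [0.2 0. ]
bottle [ 0.413 -0.16   0.1  ]
marker [ 0.664 -0.167  0.015]
carton [ 0.474 -0.42   0.022]
tape [0.403 0.067 0.019]
turq [ 0.354 -0.055  0.07 ]
purp [ 0.395 -0.29   0.07 ]
[array([ 0.5095, -0.0337]), array([ 0.4978, -0.0777]), array([ 0.4676, -0.0222]), array([ 0.4555, -0.0654])]
```

```bash
cat >> h.py <<'E'
YAW=np.arctan2(0.0063,0.1566)
def Rd(tilt=0,yaw=YAW):
    x=[np.cos(yaw),np.sin(yaw),0]; y=[np.sin(yaw),-np.cos(yaw),0]
    B=Ro.from_matrix(np.array([x,y,[0,0,-1]]).T)
    return B*Ro.from_rotvec([0,-tilt,0])   # tilt>0: fingers swing to +x
def plan(X,R):
    p,q=pose(); print("shift",q.inv().apply(np.array(X)-p).round(4),"rot",(q.inv()*R).as_rotvec().round(4),"at",p.round(4),"t",r.read_state()["time"])
E
python3 - <<'E'
from h import *
print(Rd(.5).apply([0,0,1]))
plan([.45,-.263,.33],Rd())
E
```

```text
[-0.47903805 -0.01927165 -0.87758256]
shift [ 0.3587 -0.1967 -0.1477] rot [-1.300e-03  1.000e-04  2.426e-01] at [ 0.1604 -0.5518  0.182 ] t 0.15
```

Emit:
carry_out(motion=[[[0.0,0.0,-0.04,0,0,0,0.0912],[0.02,-0.01,-0.075,0,0,0.03,0.0912],[0.05,-0.027,-0.1,0,0,0.06,0.0912],[0.085,-0.046,-0.115,0,0,0.09,0.0912],[0.12,-0.065,-0.13,0,0,0.13,0.0912],[0.155,-0.085,-0.14,0,0,0.17,0.0912],[0.19,-0.104,-0.148,0,0,0.2,0.0912],[0.225,-0.123,-0.148,0,0,0.243,0.0912]]])

```text
time: 0.82
ee_pos: [0.3436, -0.3703, 0.3325]
tcp_rot: [0.001, 1.0, 0.019, 0.001]
force: [0.2, -0.5, 0.4]
finger_gap: 0.995
gripper_force: 0.0
```

```bash
sed -i 's/\[0,-tilt,0\]/[0,tilt,0]/' h.py; python3 - <<'E'
from h import *
plan([.45,-.263,.33],Rd())
E
```

```text
shift [ 0.1104 -0.1032  0.0025] rot [ 0.0028 -0.0023 -0.0027] at [ 0.3436 -0.3703  0.3325] t 0.8167
```

Emit:
carry_out(motion=[[[0.025,-0.025,0,0,0,0,0.0912],[0.052,-0.05,0,0,0,0,0.0912],[0.08,-0.075,0,0,0,0,0.0912],[0.1,-0.095,0,0,0,0,0.0912],[0.107,-0.101,0,0,0,0,0.0912],[0.107,-0.101,0,0,0,0,0.0912],[0.107,-0.101,0,0,0,0,0.0912],[0.107,-0.101,0,0,0,0,0.0912]]])

```text
time: 1.48
ee_pos: [0.4442, -0.2671, 0.3306]
tcp_rot: [0.0, 1.0, 0.019, -0.0]
force: [-0.0, 1.0, 0.5]
finger_gap: 0.999
gripper_force: 0.0
```

```bash
python3 - <<'E'
from h import *
print(pose()[0]);c=cal("wrist"); im=optics.snapshot("wrist"); cv2.imwrite("pics/w1.png",im)
np.save("w1cal.npy",np.array(list(c),dtype=object),allow_pickle=True)
for z in(.07,.215): print(proj(c,[.512,-.263,z]),proj(c,[.486,-.05,.07]))
E
```

```text
[ 0.44415152 -0.26709987  0.33056528]
[322.37837145 115.24288816] [171.12056749 128.24784183]
[321.99116191 117.04213473] [171.12056749 128.24784183]
```

View pics/w1.png

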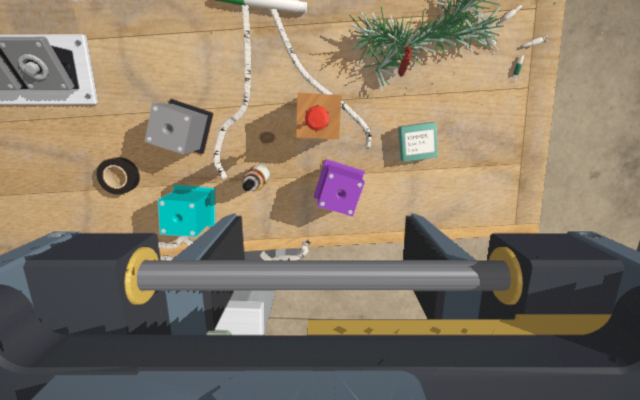

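Wrist view: red handle end at (318,118), centred on the brown stand. Grey box hole at (169,128), ringed contact at (34,67), bottle at (255,180).

```bash
python3 - <<'E'
from h import *
c=cal("wrist"); im=cv2.imread("pics/w1.png").astype(int)
m=((im[...,2]>130)&(im[...,1]<70)&(im[...,0]<70)).astype(np.uint8); m[160:]=0; m[:90]=0
n,l,st,ce=cv2.connectedComponentsWithStats(m); i=1+st[1:,4].argmax(); print(st[i],ce[i])
T=cal("top");S=cal("scene")
u,v=ce[i]
print("hand", tri([(c,u,v),(T,409.4,207.6),(S,366,147.6)]), onz(c,u,v,.215))
hsv=cv2.cvtColor(im.astype(np.uint8),cv2.COLOR_BGR2HSV)
# stand top: brown-saturated square
g=cv2.cvtColor(im.astype(np.uint8),cv2.COLOR_BGR2GRAY)
sub=g[118:138,159:180]; k=(sub<sub.min()+25); ys,xs=np.nonzero(k); u,v=xs.mean()+159,ys.mean()+118; print(u,v,k.sum())
print("mouth",tri([(c,u,v),(T,324.8,218.8),(S,329,215)]),onz(c,u,v,.07))
print("bottle",onz(c,247,185,.1))
E2=0
z=lambda a,x,y:cv2.resize(a[y:y+60,x:x+80],(400,300),interpolation=cv2.INTER_CUBIC)
a=im.astype(np.uint8)
cv2.imwrite("pics/c3.png",np.vstack([np.hstack([z(a,0,40),z(a,130,98)]),np.hstack([z(a,280,85),z(a,215,150)])]))
E
```

```text
[305 107  19  24 227] [312.80176211 119.54185022]
hand (array([ 0.50979233, -0.25791336,  0.21111663]), [array([ 3.7, -0.5]), array([-1.7,  0.5]), array([-0.2, -0.4])]) [ 0.50928761 -0.25438841  0.215     ]
169.3 127.43333333333334 30
mouth (array([ 0.48558087, -0.04807873,  0.06606286]), [array([1.7, 1. ]), array([-0.7, -0.3]), array([-0.1, -0.3])]) [ 0.48715622 -0.04761396  0.07      ]
bottle [ 0.41488771 -0.16243471  0.1       ]
```

View pics/c3.png

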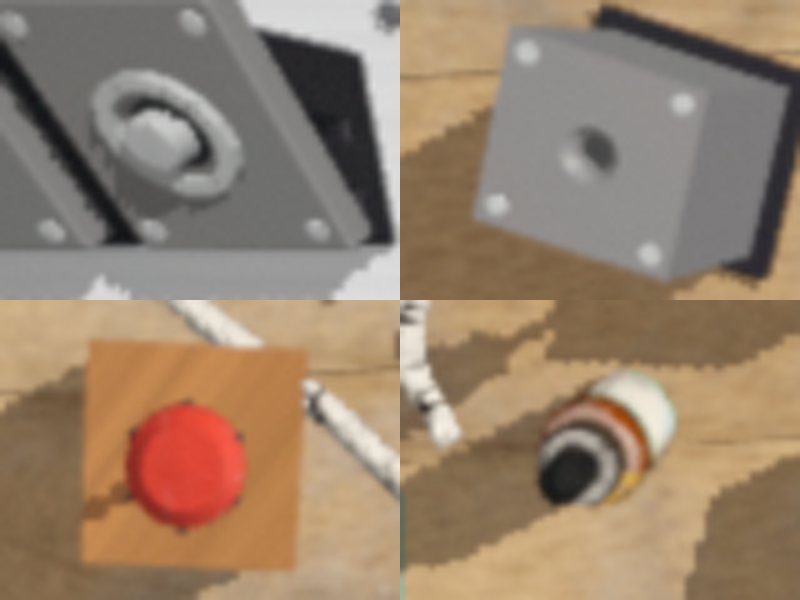

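```bash
python3 - <<'E'
from h import *
c=cal("wrist");T=cal("top");S=cal("scene")
print("cap",onz(c,316.8,117.8,.215),"docktop",onz(c,318.2,115.6,.075))
print("hand", tri([(c,316.8,117.8),(T,409.4,207.6),(S,366,147.6)]))
print("mouth",onz(c,167.5,128.2,.07),tri([(c,167.5,128.2),(T,324.8,218.8),(S,329,215)]))
X=np.array([.512,-.2595,.27]);plan(X,Rd());plan([.512,-.2595,.160],Rd())
E
```

```text
cap [ 0.51106528 -0.25819157  0.215     ] docktop [ 0.51136444 -0.25740199  0.075     ]
hand (array([ 0.5111731 , -0.26018332,  0.20846566]), [array([ 2.2, -0.2]), array([-0.9,  0.3]), array([-0.2, -0.2])])
mouth [ 0.4859952  -0.04498008  0.07      ] (array([ 0.48476657, -0.04714799,  0.0680698 ]), [array([2.2, 0.9]), array([-1.1, -0.2]), array([-0.1, -0.5])])
shift [ 0.0681 -0.0052  0.0606] rot [ 0.0005  0.0005 -0.0022] at [ 0.4441 -0.2672  0.3306] t 1.5333
shift [ 0.0682 -0.0052  0.1706] rot [ 0.0005  0.0005 -0.0022] at [ 0.4441 -0.2672  0.3306] t 1.5333
```

Emit:
carry_out(motion=[[[0.025,-0.002,0.02,0,0,0,0.0912],[0.05,-0.004,0.035,0,0,0,0.0912],[0.067,-0.0055,0.04,0,0,0,0.0912],[0.067,-0.0055,0.06,0,0,0,0.0912],[0.067,-0.0055,0.09,0,0,0,0.0912],[0.067,-0.0055,0.125,0,0,0,0.0912],[0.067,-0.0055,0.155,0,0,0,0.0912],[0.067,-0.0055,0.171,0,0,0,0.0912]]])

```text
time: 2.2
ee_pos: [0.5095, -0.258, 0.1562]
tcp_rot: [-0.001, 1.0, 0.019, -0.003]
force: [-1.0, 0.0, 0.3]
finger_gap: 0.996
gripper_force: 0.0
```

Emit:
carry_out(motion=[[[0,0,0,0,0,0,0.06],[0,0,0,0,0,0,0.045],[0,0,0,0,0,0,0.035],[0,0,0,0,0,0,0.028],[0,0,0,0,0,0,0.02],[0,0,0,0,0,0,0.01],[0,0,0,0,0,0,0.01],[0,0,0,0,0,0,0.01]]], squeeze=35)

```text
time: 2.87
ee_pos: [0.512, -0.258, 0.1601]
tcp_rot: [0.0, 1.0, 0.02, 0.0]
force: [0.3, 0.0, -0.4]
finger_gap: 0.446
gripper_force: 0.0
```

```bash
python3 - <<'E'
from h import *
s=r.read_state();print(s["force"],s["torque"],s["finger_gap"]*.0912,s["gripper_force"]);plan([.511,-.259,.16],Rd())
E
```

```text
[ 0.30052252  0.02636079 -0.41466756] [-0.03705411  0.01264279 -0.0312381 ] 0.04068640627312447 0.0
shift [-0.001   0.001   0.0001] rot [ 0.0005 -0.0007 -0.0003] at [ 0.512  -0.258   0.1601] t 2.8667
```

Emit:
carry_out(motion=[[[0,0,0,0,0,0,0.01],[0,0,0,0,0,0,0.01],[0,0,0,0,0,0,0.01],[0,0,0,0,0,0,0.01],[0,0,0,0,0,0,0.01],[0,0,0,0,0,0,0.01],[0,0,0,0,0,0,0.01],[0,0,0,0,0,0,0.01]]], squeeze=35)

```text
time: 3.53
ee_pos: [0.5118, -0.2579, 0.1596]
tcp_rot: [0.0, 1.0, 0.02, -0.0]
force: [-0.8, -0.3, -0.4]
finger_gap: 0.247
gripper_force: 35.0
```

```bash
python3 - <<'E'
from h import *
s=r.read_state();print(s["force"],s["torque"],s["finger_gap"]*.0912,s["gripper_force"]);plan([.511,-.259,.27],Rd())
E
```

```text
[-0.77712119 -0.25562343 -0.36317494] [0.07476748 0.00146713 0.02844673] 0.02249049705794911 34.99888944948907
shift [-0.0009  0.001  -0.1104] rot [ 0.      0.     -0.0004] at [ 0.5118 -0.2579  0.1596] t 3.5333
```

Gripped (opening 22.5 mm, fluted handle). Lift straight up about 120 mm.

Emit:
carry_out(motion=[[[0,0,-0.01,0,0,0,0.01],[0,0,-0.03,0,0,0,0.01],[0,0,-0.05,0,0,0,0.01],[0,0,-0.07,0,0,0,0.01],[0,0,-0.09,0,0,0,0.01],[0,0,-0.11,0,0,0,0.01],[0,0,-0.12,0,0,0,0.01],[0,0,-0.12,0,0,0,0.01]]])

```text
time: 4.2
ee_pos: [0.513, -0.2586, 0.2827]
tcp_rot: [0.001, 1.0, 0.02, 0.003]
force: [0.6, -0.5, -0.4]
finger_gap: 0.243
gripper_force: 35.0
```

```bash
python3 - <<'E'
from h import *
s=r.read_state();print(s["force"],s["torque"],s["finger_gap"]*.0912,s["gripper_force"])
plan([.485,-.046,.28],Rd())
np.save("s2.npy",optics.snapshot("scene"))
S=cal("scene"); p,q=pose()
cv2.imwrite("pics/s2.png",cv2.resize(np.load("s2.npy")[100:230,280:440],(800,650))[:600])
print("expected tip scene",proj(S,p+q.apply([0,0,.151])),proj(S,p))
E
```

```text
[ 0.55351839 -0.48219538 -0.44809179] [ 0.01205512  0.00703314 -0.03114104] 0.022193081910603762 34.99038194262539
shift [-0.0195 -0.2135  0.002 ] rot [ 0.003  -0.005  -0.0004] at [ 0.513  -0.2586  0.2827] t 4.2
expected tip scene [363.32423422 166.15734943] [367.07978636 128.99426881]
```

View pics/s2.png

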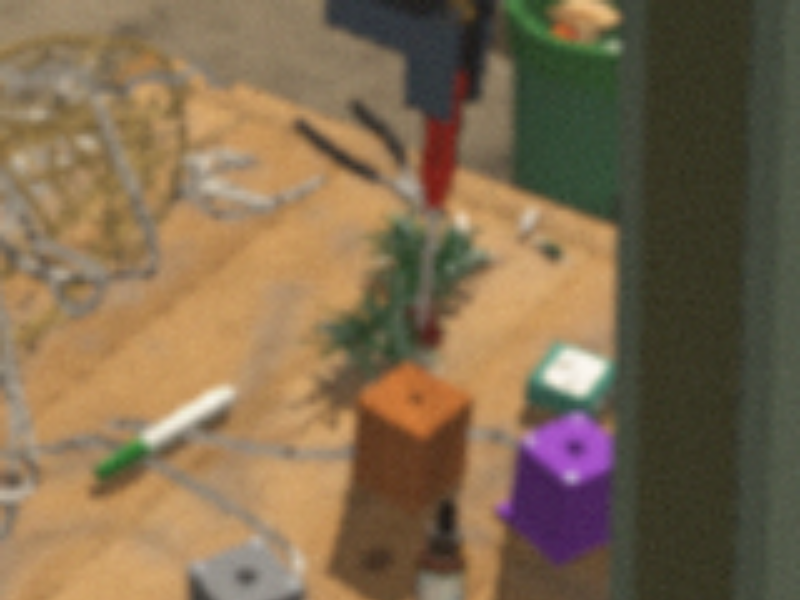

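The tester hangs straight: tip at scene (364,164) against a predicted (363,166). Stand hole is clear. Moving over the grey box.

Emit:
carry_out(motion=[[[-0.002,-0.03,0,0,0,0,0.01],[-0.005,-0.06,0,0,0,0,0.01],[-0.008,-0.09,0,0,0,0,0.01],[-0.011,-0.12,0,0,0,0,0.01],[-0.014,-0.15,0,0,0,0,0.01],[-0.016,-0.18,0.008,0,0,0,0.01],[-0.018,-0.203,0.018,0,0,0,0.01],[-0.018,-0.213,0.025,0,0,0,0.01]]])

```text
time: 4.92
ee_pos: [0.4835, -0.0432, 0.2527]
tcp_rot: [-0.001, 1.0, 0.021, -0.002]
force: [0.1, -0.8, -1.4]
finger_gap: 0.246
gripper_force: 35.0
```

Emit:
carry_out(motion=[[[0,0,0,0,0,0,0.01],[0,0,0,0,0,0,0.01],[0,0,0,0,0,0,0.01],[0,0,0,0,0,0,0.01],[0,0,0,0,0,0,0.01],[0,0,0,0,0,0,0.01],[0,0,0,0,0,0,0.01],[0,0,0,0,0,0,0.01]]])

```text
time: 5.58
ee_pos: [0.4854, -0.0462, 0.2547]
tcp_rot: [0.0, 1.0, 0.02, 0.0]
force: [-0.3, -0.9, -0.4]
finger_gap: 0.242
gripper_force: 35.0
```

```bash
python3 - <<'E'
from h import *
p,q=pose();plan([.4865,-.0455,.26],Rd())
c=cal("wrist");w=optics.snapshot("wrist");T=cal("top");t=optics.snapshot("top");S=cal("scene");s=optics.snapshot("scene")
for n,a in(("w3",w),("t3",t),("s3",s)): cv2.imwrite(f"pics/{n}.png",a)
tip=p+q.apply([0,0,.151]); print(tip)
for k in(c,T,S): print(proj(k,tip),proj(k,[.486,-.046,.07]))
z=lambda a,x,y:cv2.resize(a[y:y+60,x:x+80],(400,300),interpolation=cv2.INTER_CUBIC)
u,v=proj(c,[.486,-.046,.07]).astype(int);u2,v2=proj(S,tip).astype(int);u3,v3=proj(T,tip).astype(int)
def at(a,u,v):
    x,y=max(0,u-40),max(0,v-30); print(x,y); return z(a,x,y)
cv2.imwrite("pics/c4.png",np.vstack([np.hstack([at(w,u,v),at(s,u2,v2)]),np.hstack([at(t,u3,v3),cv2.resize(w,(400,300))])]))
E
```

```text
shift [ 0.0011 -0.0006 -0.0053] rot [ 0.0002 -0.0003 -0.001 ] at [ 0.4854 -0.0462  0.2547] t 5.5833
[ 0.48548727 -0.04621325  0.10374116]
[323.56746648 178.85433104] [323.39334813 172.86565462]
[323.57934952 215.8953436 ] [323.3596481  217.98917541]
[328.78607152 206.61174684] [328.39803466 214.11217041]
283 142
288 176
283 185
```

View pics/c4.png

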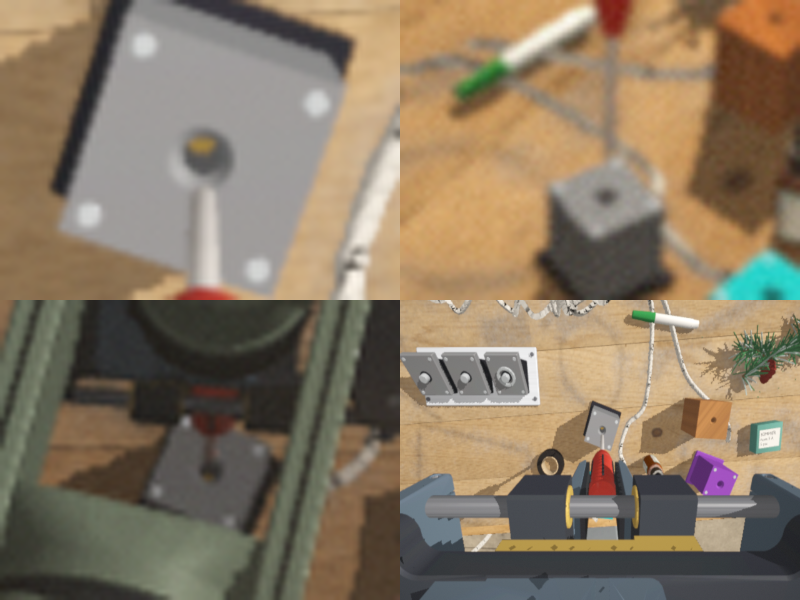

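The wrist crop shows the brass contact in the hole. Tip is at wrist (323.4,179.0) against a predicted (323.6,178.9), and the mouth is at (323,173), so it is aligned within about 0.5 mm. Going down.

Emit:
carry_out(motion=[[[0.0,-0.0003,0.012,0,0,0,0.01],[0.0,-0.0003,0.024,0,0,0,0.01],[0.0,-0.0003,0.034,0,0,0,0.01],[0.0,-0.0003,0.044,0,0,0,0.01],[0.0,-0.0003,0.052,0,0,0,0.01],[0.0,-0.0003,0.058,0,0,0,0.01],[0.0,-0.0003,0.061,0,0,0,0.01],[0.0,-0.0003,0.061,0,0,0,0.01]]])

```text
time: 6.4
ee_pos: [0.485, -0.0455, 0.193]
tcp_rot: [-0.0, 1.0, 0.02, -0.001]
force: [-0.0, -0.3, -0.3]
finger_gap: 0.244
gripper_force: 35.0
```

Emit:
carry_out(motion=[[[0,0,0.001,0,0,0,0.01],[0,0,0.002,0,0,0,0.01],[0,0,0.004,0,0,0,0.01],[0,0,0.006,0,0,0,0.01],[0,0,0.007,0,0,0,0.01],[0,0,0.0075,0,0,0,0.01],[0,0,0.0075,0,0,0,0.01],[0,0,0.0075,0,0,0,0.01]]])

```text
time: 7.07
ee_pos: [0.4856, -0.0456, 0.1864]
tcp_rot: [0.0, 1.0, 0.02, 0.0]
force: [-0.1, -0.7, 0.8]
finger_gap: 0.244
gripper_force: 35.0
```

```bash
python3 - <<'E'
from h import *
F=[]
for i in range(6):
    s=r.read_state();F.append(s["force"]);optics.snapshot("top")
print(np.round(F,2),np.round(s["torque"],2));plan([.4857,-.046,.1865],Rd())
E
```

```text
[[-0.05 -0.73  0.83]
 [ 0.19  0.52  1.32]
 [ 0.63 -1.05  0.86]
 [ 0.02 -0.08  0.86]
 [-0.46 -0.06  1.9 ]
 [-0.23 -1.5   1.17]] [ 0.03 -0.06 -0.01]
shift [ 0.0002  0.0005 -0.0003] rot [ 0.0002 -0.0003 -0.0004] at [ 0.4854 -0.0456  0.1862] t 7.3667
```

Spring force is about 1.6 N, roughly 2 mm in. Pressing 2 mm further.

Emit:
carry_out(motion=[[[0,0,0.0005,0,0,0,0.01],[0,0,0.001,0,0,0,0.01],[0,0,0.0015,0,0,0,0.01],[0,0,0.002,0,0,0,0.01],[0,0,0.0023,0,0,0,0.01],[0,0,0.0023,0,0,0,0.01],[0,0,0.0023,0,0,0,0.01],[0,0,0.0023,0,0,0,0.01]]])

```text
time: 8.03
ee_pos: [0.4858, -0.0456, 0.1844]
tcp_rot: [0.0, 1.0, 0.02, 0.001]
force: [-0.2, -0.1, 5.3]
finger_gap: 0.243
gripper_force: 35.0
```

```bash
python3 - <<'E'
from h import *
F=[]
for i in range(12):
    s=r.read_state();F.append(s["force"][2]);optics.snapshot("top")
print(np.mean(F),np.std(F));plan([.4857,-.046,.1865],Rd())
E
```

```text
4.836047871761607 0.6570798707214905
shift [-0.0001  0.0004 -0.0021] rot [ 0.0002 -0.0013 -0.0004] at [ 0.4858 -0.0456  0.1844] t 8.6333
```

That reads about 5 N, past the 3.2 N of full travel, so the self-test contact is fully down. Withdrawing.

Emit:
carry_out(motion=[[[0,0,-0.01,0,0,0,0.01],[0,0,-0.025,0,0,0,0.01],[0,0,-0.04,0,0,0,0.01],[0,0,-0.055,0,0,0,0.01],[0,0,-0.07,0,0,0,0.01],[0,0,-0.085,0,0,0,0.01],[0,0,-0.09,0,0,0,0.01],[0,0,-0.09,0,0,0,0.01]]])

```text
time: 9.3
ee_pos: [0.4858, -0.0455, 0.275]
tcp_rot: [0.0, 1.0, 0.02, 0.001]
force: [0.8, -0.1, -0.4]
finger_gap: 0.244
gripper_force: 35.0
```

```bash
python3 - <<'E'
from h import *
R=Rd(np.pi/6); zt=R.apply([0,0,1]); ring=np.array([.561,.144,.061]); print(zt)
plan(ring-(.1505+.06)*zt,R)
E
```

```text
[ 0.49959588  0.02009868 -0.8660254 ]
shift [-0.0227 -0.1864  0.0315] rot [ 5.000e-04  5.215e-01 -3.000e-04] at [ 0.4858 -0.0455  0.275 ] t 9.3
```

Emit:
carry_out(motion=[[[-0.002,-0.025,0,0,0.05,0,0.01],[-0.005,-0.05,0,0,0.12,0,0.01],[-0.008,-0.075,0.004,0,0.2,0,0.01],[-0.011,-0.1,0.009,0,0.28,0,0.01],[-0.015,-0.125,0.015,0,0.36,0,0.01],[-0.019,-0.15,0.022,0,0.43,0,0.01],[-0.022,-0.175,0.028,0,0.49,0,0.01],[-0.0227,-0.1864,0.0315,0,0.5215,0,0.01]]])

```text
time: 9.97
ee_pos: [0.4517, 0.141, 0.2395]
tcp_rot: [-0.005, 0.966, 0.02, 0.257]
force: [0.0, -0.9, -0.7]
finger_gap: 0.242
gripper_force: 35.0
```

Emit:
carry_out(motion=[[[0,0,0,0,0,0,0.01],[0,0,0,0,0,0,0.01],[0,0,0,0,0,0,0.01],[0,0,0,0,0,0,0.01],[0,0,0,0,0,0,0.01],[0,0,0,0,0,0,0.01],[0,0,0,0,0,0,0.01],[0,0,0,0,0,0,0.01]]])

```text
time: 10.63
ee_pos: [0.4555, 0.1394, 0.2424]
tcp_rot: [-0.005, 0.966, 0.019, 0.258]
force: [-0.3, 0.6, -0.8]
finger_gap: 0.239
gripper_force: 35.0
```

```bash
python3 - <<'E'
from h import *
R=Rd(np.pi/6); zt=R.apply([0,0,1]); ring=np.array([.561,.144,.061])
p,q=pose();plan(ring-(.1505+.06)*zt,R)
F=[]
c=cal("wrist");w=optics.snapshot("wrist");S=cal("scene");s=optics.snapshot("scene");T=cal("top");t=optics.snapshot("top")
for n,a in(("w5",w),("t5",t),("s5",s)): cv2.imwrite(f"pics/{n}.png",a)
np.savez("v5.npz",p=p,q=q.as_quat(),R=c[3],t=c[4])
for i in range(12): F.append(r.read_state()["force"]);optics.snapshot("top")
print("F0",np.mean(F,0))
tip=p+q.apply([0,0,.1505]);print(tip)
for k in(c,S,T): print(proj(k,tip),proj(k,ring))
z=lambda a,x,y:cv2.resize(a[y:y+60,x:x+80],(400,300),interpolation=cv2.INTER_CUBIC)
def at(a,k):
    u,v=proj(k,ring).astype(int); x,y=max(0,u-40),max(0,v-30); print(x,y); return z(a,x,y)
cv2.imwrite("pics/c5.png",np.vstack([np.hstack([at(w,c),at(s,S)]),np.hstack([at(t,T),cv2.resize(w,(400,300))])]))
E
```

```text
shift [ 0.0007 -0.0003 -0.0006] rot [ 0.0007  0.0021 -0.0012] at [0.4555 0.1394 0.2424] t 10.6333
F0 [-0.04495144 -0.15407223 -0.46182772]
[0.53045428 0.14233643 0.1119027 ]
[323.5207457  179.36060648] [323.12986252 169.15215908]
[275.68141073 230.06498466] [269.54373016 236.75661191]
[257.74649783 191.62720207] [260.68891857 185.51577519]
283 139
229 206
220 155
```

View pics/c5.png

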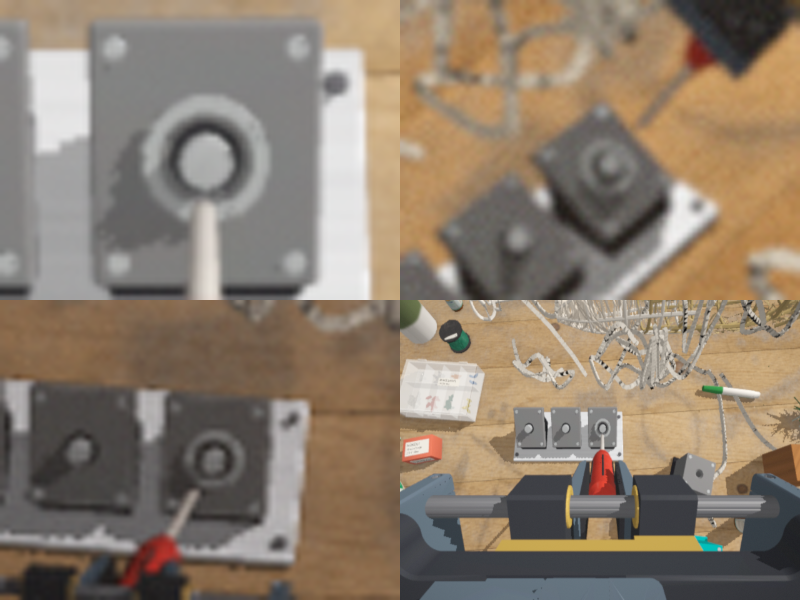

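Wrist crop: the tip is at (323.6,178.6), as predicted. The ringed contact is at (324.0,170.6), with the head edges square to the picture, so yaw is right. Refining with the three views, using the known tip to remove camera bias.

```bash
python3 - <<'E'
from h import *
R=Rd(np.pi/6); zt=R.apply([0,0,1])
c=cal("wrist");S=cal("scene");T=cal("top")
X,e=tri([(c,324.0,171.2),(S,268.9,238.3),(T,261.3,185.2)]);print(X,e)
X2,e=tri([(c,324.0,171.2),(T,261.3,185.2)]);print(X2)
X3,e=tri([(c,324.0,171.2),(S,268.9,238.3)]);print(X3)
print("z=.059",onz(c,324,171.2,.059))
for Y in (X,onz(c,324,171.2,.059)):
    plan(Y-.1505*zt,R)
E
```

```text
[0.56365807 0.14383486 0.05090811] [array([-0.3, -1.5]), array([0.3, 0.2]), array([-0.1,  0.3])]
[0.56586679 0.14431164 0.04155651]
[0.56249745 0.14420315 0.05219063]
z=.059 [0.558642   0.14330989 0.059     ]
shift [-0.0016  0.0003  0.0695] rot [ 0.0003  0.0021 -0.0003] at [0.4552 0.1398 0.2423] t 11.3833
shift [-0.0019  0.0007  0.06  ] rot [ 0.0003  0.0021 -0.0003] at [0.4552 0.1398 0.2423] t 11.3833
```

Lateral correction is the same at either height: x -1.8 mm, y +0.5 mm. Approach to about 15 mm above and look.

Emit:
carry_out(motion=[[[-0.0018,0.0005,0.005,0,0.002,0,0.01],[-0.0018,0.0005,0.013,0,0.002,0,0.01],[-0.0018,0.0005,0.022,0,0.002,0,0.01],[-0.0018,0.0005,0.031,0,0.002,0,0.01],[-0.0018,0.0005,0.039,0,0.002,0,0.01],[-0.0018,0.0005,0.045,0,0.002,0,0.01],[-0.0018,0.0005,0.045,0,0.002,0,0.01],[-0.0018,0.0005,0.045,0,0.002,0,0.01]]])

```text
time: 12.05
ee_pos: [0.4761, 0.14, 0.2018]
tcp_rot: [-0.005, 0.966, 0.019, 0.258]
force: [0.7, -0.6, -0.1]
finger_gap: 0.243
gripper_force: 35.0
```

```bash
python3 - <<'E'
from h import *
R=Rd(np.pi/6); p,q=pose();plan(p,R)
c=cal("wrist");w=optics.snapshot("wrist");S=cal("scene");s=optics.snapshot("scene")
F=[]
for i in range(6): F.append(r.read_state()["force"]);optics.snapshot("top")
print(np.mean(F,0))
tip=p+q.apply([0,0,.1505]);zt=R.apply([0,0,1])
for k in(c,S): print(proj(k,tip),[proj(k,tip+d*zt).round(1) for d in(.01,.015,.02,.025)])
z=lambda a,x,y:cv2.resize(a[y:y+40,x:x+40],(400,400),interpolation=cv2.INTER_CUBIC)
def at(a,k):
    u,v=proj(k,tip).astype(int); x,y=u-20,v-20; print(x,y); return z(a,x,y)
cv2.imwrite("pics/c6.png",np.hstack([at(w,c),at(s,S)]))
E
```

```text
shift [0. 0. 0.] rot [ 0.0008  0.0012 -0.0003] at [0.4761 0.14   0.2018] t 12.05
[ 0.09097355 -0.36568025 -0.03869963]
[323.51234066 179.3908897 ] [array([323.5, 177.6]), array([323.5, 176.7]), array([323.5, 175.9]), array([323.5, 175.1])]
[271.73706922 235.90514937] [array([270.8, 237. ]), array([270.3, 237.6]), array([269.8, 238.1]), array([269.4, 238.7])]
303 159
251 215
```

View pics/c6.png

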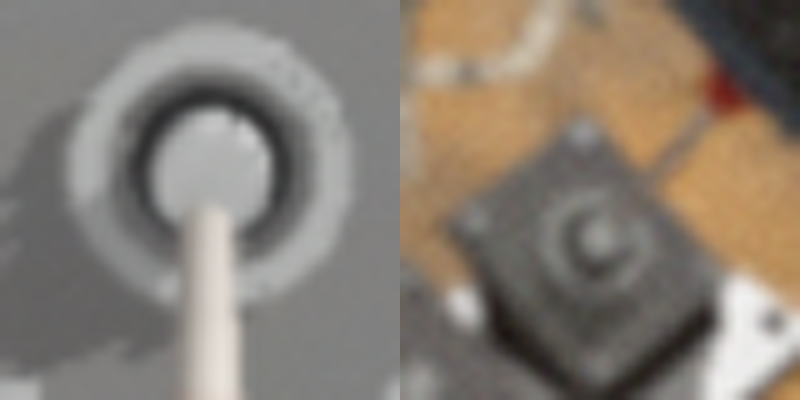

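Tip is at wrist (323.5,179.4). The contact disc is centred at (323.7,175.3), on the tip's travel line within about 1 mm. Creeping in with force checks.

Emit:
carry_out(motion=[[[0.0003,0,0.003,0,0,0,0.01],[0.0007,0,0.006,0,0,0,0.01],[0.0007,0,0.009,0,0,0,0.01],[0.0007,0,0.011,0,0,0,0.01],[0.0007,0,0.013,0,0,0,0.01],[0.0007,0,0.014,0,0,0,0.01],[0.0007,0,0.014,0,0,0,0.01],[0.0007,0,0.014,0,0,0,0.01]]])

```text
time: 13.12
ee_pos: [0.4837, 0.1404, 0.1906]
tcp_rot: [-0.005, 0.966, 0.019, 0.259]
force: [-1.0, 0.2, -0.8]
finger_gap: 0.241
gripper_force: 35.0
```

```bash
cat > f.py <<'E'
from h import *
R=Rd(np.pi/6); zt=R.apply([0,0,1]);F=[]
for i in range(10): s=r.read_state();F.append(-np.dot(s["force"],zt));optics.snapshot("top")
p,q=pose();tip=p+q.apply([0,0,.1505]);print("push",np.mean(F).round(2),np.std(F).round(2),"tip",tip.round(4),"t",s["time"])
E
python3 f.py
```

```text
push -0.4 0.53 tip [0.5589 0.1435 0.0603] t 13.5667
```

Emit:
carry_out(motion=[[[0,0,0.0008,0,0,0,0.01],[0,0,0.0016,0,0,0,0.01],[0,0,0.0025,0,0,0,0.01],[0,0,0.003,0,0,0,0.01],[0,0,0.003,0,0,0,0.01],[0,0,0.003,0,0,0,0.01],[0,0,0.003,0,0,0,0.01],[0,0,0.003,0,0,0,0.01]]])

```text
time: 14.28
ee_pos: [0.4852, 0.1405, 0.1881]
tcp_rot: [-0.005, 0.966, 0.019, 0.259]
force: [-1.2, 0.3, 1.9]
finger_gap: 0.246
gripper_force: 35.0
```

```bash
python3 f.py
```

```text
push 1.6 0.41 tip [0.5604 0.1435 0.0577] t 14.7333
```

Net push is about 2.0 N, roughly 2 mm in. Another 2 mm to mid-travel.

Emit:
carry_out(motion=[[[0,0,0.0005,0,0,0,0.01],[0,0,0.001,0,0,0,0.01],[0,0,0.0015,0,0,0,0.01],[0,0,0.002,0,0,0,0.01],[0,0,0.002,0,0,0,0.01],[0,0,0.002,0,0,0,0.01],[0,0,0.002,0,0,0,0.01],[0,0,0.002,0,0,0,0.01]]])

```text
time: 15.45
ee_pos: [0.4862, 0.1406, 0.1864]
tcp_rot: [-0.005, 0.966, 0.019, 0.259]
force: [-2.2, 1.4, 0.7]
finger_gap: 0.242
gripper_force: 35.0
```

```bash
python3 f.py; python3 - <<'E'
from h import *
s=r.read_state();p,q=pose();print(q.apply([0,0,1]),s["gripper_force"],s["torque"])
c=cal("wrist");g=cv2.cvtColor(optics.snapshot("wrist"),cv2.COLOR_BGR2GRAY)
tip=p+q.apply([0,0,.1505]);u,v=proj(c,tip);x,y=int(u)-24,int(v)-24
b=cv2.resize(g[y:y+48,x:x+48],None,fx=8,fy=8,interpolation=cv2.INTER_CUBIC)
h=cv2.HoughCircles(b,cv2.HOUGH_GRADIENT,1,10,param1=60,param2=15,minRadius=85,maxRadius=135)
f=lambda X:(np.array(X)+.5)/8-.5
print("tip px",u,v,"rings",[(f(a[0])+x,f(a[1])+y,a[2]/8) for a in h[0][:4]] if h is not None else None)
zt=q.apply([0,0,1])
print("ring centre predicted if centred",[proj(c,tip+d*zt).round(1) for d in(0,.002,.004)])
E
```

```text
push 2.37 0.61 tip [0.5614 0.1436 0.056 ] t 15.9
[ 0.49958097  0.01985797 -0.86603956] 35.016716021782486 [ 0.0355376   0.32243641 -0.00905439]
tip px 323.5051898842347 179.3560819808407 rings [(np.float32(323.75), np.float32(179.875), np.float32(10.8625)), (np.float32(321.625), np.float32(180.375), np.float32(12.6875)), (np.float32(323.375), np.float32(182.125), np.float32(12.3125)), (np.float32(325.375), np.float32(180.75), np.float32(10.8))]
ring centre predicted if centred [array([323.5, 179.4]), array([323.5, 179. ]), array([323.5, 178.6])]
```

Net push is about 2.8 N, so about 3.5 mm in. The ring centre at (323.8,179.9) is within about 1 mm of the tip, and the tilt is 30.0°. Handing in.

```bash
python3 -c "
from station import r
print(r.sign_off())"
```

```text
the job is handed in; nothing more can be done
None
```

The job is handed in, with no verdict returned: the self-test contact read about 5 N (3.2 N is fully down), and the tester is held square to the ringed contact, within about 1 mm of its middle and pressed in about 3.5 mm at about 2.8 N.

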